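# Fan out the fallout plates along the sampler tray

## Robot

A 6-joint arm with a two-finger parallel gripper is mounted at the origin on the work surface. World frame = base frame: x ahead of the robot, y to its left, z up, the work surface at z = 0. Lengths are in mm, angles in rad, forces in N, time in s.
With the tool pointing down it reaches from about 275 to 975 mm from the base axis. Payload 8.4 kg.
Tool frame: the origin (TCP) lies where the fingers leave the gripper's body, on its centre line; the fingertips stand 88 mm ahead of it and the grasp point (between the pads) lies r.hold_point_z ahead of it (r.hold_point_z is the distance from the TCP to the grasp point, in mm); z points along the fingers, y is the direction in which the jaws open and shut (so a half turn about z gives the same grasp; the last joint's range is limited). The gripper opens to 92 mm and grips with 3 to 60 N. Pads are 20 mm wide; open, the fingers measure 128 mm over their backs; the gripper's body (75 mm by 189 mm) begins 69 mm behind the grasp point.
Start: joints at [-1.245, 0.353, 1.633, -0, 1.155, -0.002], TCP at [201.224, -591.724, 302.683] pointing down, gripper open.
Joint ranges: [-2.63, 2.63], [-0.92, 2.1], [0.06, 2.66], [-1.3, 4.44], [0, 2.69], [-3.02, 3.02]. Speed limits (rad/s): [2.22, 2.22, 2.79, 3.14, 3.14, 3.14].

## Interface

Orientations are given as a rotation vector (axis times angle).
In Python, from cell import r gives the robot as it stands. The module is installed in compiled form; this text tells all that it offers.
- The arm moves only by the tool jog_arm, never from a script. Its arguments are lists of equal length, an entry for each row: "claw": the closure, from 0 (fully open) to 1 (shut); "dp": the shift along the tool's x, y, z in mm, a list of three; "turn": the turn about the tool's z in degrees. A call has 1 to 8 rows; each row shifts and turns the pose as measured when the row begins, along the tool's axes as they then stand; what a row does not reach is not made up. A row lasts 1/8 s, in which the tool goes at most 62.5 mm and 10.7 degrees, less where a joint would pass 70% of its speed; a pose out of reach is approached as far as the arm can. A call is refused whole if a number of a shift passes 62.5 or a number of a turn 10.7, either way. A call with a gripper value outside its range is refused whole. The fingers move at their own pace and stop on an object; "force" is the grip in N (left out, the last holds). Time passes only in rows, so rows that do not move let the fingers close. It gives the time, the measured TCP pose, the force and the opening at its end, in the units of the state.
- r.get_state(): the state, without advancing time (a new reading comes with each control period).
- r.grab_frame(name): name is "side" or "top"; returns a dict with "color" (384x512x3 uint8, blue, green, red), "depth" (384x512 float32, mm along the optical axis (not along the pixel's ray), 0 where there is no reading), "mtx" (3x3 intrinsics, pixels), "R" (3x3) and "t" (3): a world point X has camera coordinates R X + t. Camera axes: x right, y down, z forward; pixel columns grow to the right and rows downward; lengths in mm; the calibration is good to about 2 mm. A picture is of the moment at which its call begins.
- r.hand_in(): hands the job in, once; it reports no verdict.
The state is a dict: "clock": time; "joints": joint angles; "qvel": joint speeds; "tau": joint torques, N m; "tcp_pos": TCP position; "tool_rot": TCP orientation; "force": force on the tool from outside, world axes, zero at the start; "torque": the same for the moment, N m; "finger_gap": finger opening in mm.
Only numpy, scipy, OpenCV 4.12 (cv2) and the standard library are available. Lean on these libraries where they do the work, as an engineer would, in place of code of your own. Each camera call takes 0.05 s, during which the arm holds its last target.

## Task

The four fallout plates are piled squarely at one end of the steel tray and have to be set out to collect dust. Slide them into a straight, overlapping fan along the tray towards its empty end: the lowest plate stays where it is, and each plate lies flat on the one below, set forward of it by about 30 mm so that a 30 mm strip of every lower plate is exposed. Leave the cap in the tray and everything else on the bench undisturbed.

Things in the scene. Friction and masses are not known exactly. Their poses are not given: they have to be found in the camera images.
- tray: shallow dark steel tray, 460 x 150 mm (x, y), fixed to the bench. Origin under its centre on the bench; x along its length, from the end where the plates are piled towards its empty end; z up. Its floor is 6 mm thick, its rim is 6 mm wide and its top is 14 mm above the bench, all round. The pile lies on the floor about 110 mm from the centre towards -x, with the long sides of the plates along the tray
- plate1: the lowest of four identical fallout plates, flat white-faced laminate with a dark core, 160 x 90 x 12 mm (x, y, z), about 0.24 kg each, loose, sliding on one another with ordinary dry friction. Origin at the centre of the underside; x along the 160 mm length, the same way as the tray's x to within about 0.15 rad; z up
- plate2: the second from below of four identical fallout plates, flat white-faced laminate with a dark core, 160 x 90 x 12 mm (x, y, z), about 0.24 kg each, loose, sliding on one another with ordinary dry friction. Origin at the centre of the underside; x along the 160 mm length, the same way as the tray's x to within about 0.15 rad; z up
- plate3: the third from below of four identical fallout plates, flat white-faced laminate with a dark core, 160 x 90 x 12 mm (x, y, z), about 0.24 kg each, loose, sliding on one another with ordinary dry friction. Origin at the centre of the underside; x along the 160 mm length, the same way as the tray's x to within about 0.15 rad; z up
- plate4: the top one of four identical fallout plates, flat white-faced laminate with a dark core, 160 x 90 x 12 mm (x, y, z), about 0.24 kg each, loose, sliding on one another with ordinary dry friction. Origin at the centre of the underside; x along the 160 mm length, the same way as the tray's x to within about 0.15 rad; z up
- cap: orange silicone septum cap, round, 48 mm across, 26 mm high, standing in the tray near its empty end, about 185 mm from the tray's centre; stays there. Origin at the centre of its underside
- bushing_a: steel reducing bushing, 52 mm across, 45 mm high, standing on the bench about 130 mm to the tray's -y side; bystander. Origin at the centre of its underside
- bushing_b: smaller steel reducing bushing, 42 mm across, 45 mm high, standing on the bench; bystander. Origin at the centre of its underside
- sensor_head: matte black sensor head, 68 mm across, 105 mm high, standing on the bench; bystander. Origin at the centre of its underside
- quartz_tube: clear quartz tube, 200 mm long along its x, 31 mm across, lying in a fixed cradle with its top 51 mm above the bench; bystander. Origin at the centre of its underside as built, halfway along the tube
- swab_jar: glass jar with a steel lid, 68 mm across, 85 mm high, standing on the bench; bystander. Origin at the centre of its underside
Mind the look-alikes: they are no part of the job. Leave any brown or purple look-alike of the plate2 alone. Leave any brown look-alike of the plate4 alone.

How it is judged (in metres and radians):
At the end, for the whole second after the job is handed in: Each upper plate lies flat on the one below, in the order of the pile, 20 to 40 mm further towards the empty end and within 15 mm sideways. All are along the tray within 0.2 rad, level within 0.06 rad and at rest; the lowest is on the tray floor within 25 mm of its start (x of plate2 in the frame of plate1 between 0.02 and 0.04 m and y of plate2 in the frame of plate1 between -0.015 and 0.015 m and z of plate2 in the frame of plate1 between 0.009 and 0.015 m and x of plate3 in the frame of plate2 between 0.02 and 0.04 m and y of plate3 in the frame of plate2 between -0.015 and 0.015 m and z of plate3 in the frame of plate2 between 0.009 and 0.015 m and x of plate4 in the frame of plate3 between 0.02 and 0.04 m and y of plate4 in the frame of plate3 between -0.015 and 0.015 m and z of plate4 in the frame of plate3 between 0.009 and 0.015 m and angle between the x axis of each of plate1, plate2, plate3, plate4 and the x axis of tray, either way round below 0.2 rad and angle between each of plate1, plate2, plate3, plate4's own z axis and vertical below 0.06 rad and linear speed of each of plate1, plate2, plate3, plate4 below 0.01 m/s and distance of plate1 from where it was at the start of the episode below 0.025 m and z of plate1 in the frame of tray between 0.003 and 0.009 m); the robot touches nothing.
It fails at once if a bystander on the bench or in the tray is shifted by more than 20 mm or knocked over (distance of any of cap, bushing_a, bushing_b, sensor_head, quartz_tube, swab_jar from where it was at the start of the episode above 0.02 m or angle between any of cap, bushing_a, bushing_b, sensor_head, swab_jar's own z axis and vertical above 0.5 rad).
It also fails if it takes over 42 s, if anything falls off the work surface, if the arm or the gripper's body presses on something with over 40 N, if the wrist force passes 120 N, or if a joint passes its speed limit or range.

## Working session

There is one attempt and no reset: what is moved stays moved. The work goes in short steps, Python scripts to look and compute and a tool call to move; the robot and the scene stay as the last step left them, time stands still between calls to the robot, and variables do not carry over. Pictures are saved under pics/ and viewed, and the job is handed in when it is done.

Besides the shell and the picture viewer there is one more tool, called after "Request:" in YAML: its name, and indented under it one key for each argument. jog_arm: Moves the arm, as the interface text tells. Its arguments: {"type":"object","properties":{"claw":{"type":"array"},"dp":{"type":"array"},"turn":{"type":"array"},"force":{"type":"number"}},"required":["claw","dp","turn"]}

```bash
mkdir -p pics; python3 - <<'E'
from cell import r
import cv2,pickle
s=r.get_state();print({k:s[k] for k in('clock','tcp_pos','tool_rot','force','finger_gap')},r.hold_point_z)
f={n:r.grab_frame(n) for n in('top','side')}
pickle.dump(f,open('f0.pkl','wb'))
for n in f: cv2.imwrite(f'pics/{n}0.png',f[n]['color']);print(n,f[n]['mtx'],f[n]['R'],f[n]['t'])
E
```

```text
{'clock': 0.0, 'tcp_pos': array([ 201.10423235, -591.36448088,  301.97958267]), 'tool_rot': array([-3.09815858e+00, -5.12363461e-01,  3.70196881e-04]), 'force': array([-0.51558403, -0.09927922, -0.92592496]), 'finger_gap': 91.86267788075183} 69.4
top [[377.35820709   0.         249.52273994]
 [  0.         377.35820709 183.26921911]
 [  0.           0.           1.        ]] [[ 0.02537854 -0.999583   -0.01377548]
 [-0.99280477 -0.02358856 -0.11739789]
 [ 0.11702399  0.01665575 -0.99298941]] [ -59.54270159  552.24006173 1080.84373329]
side [[352.64538485   0.         251.47375068]
 [  0.         352.64538485 192.95170411]
 [  0.           0.           1.        ]] [[ 0.99234743 -0.12189914  0.01967681]
 [-0.04610587 -0.51363393 -0.85676977]
 [ 0.11454617  0.84930606 -0.51532358]] [-539.11517803   30.44071167 1028.42911647]
```

View pics/top0.png

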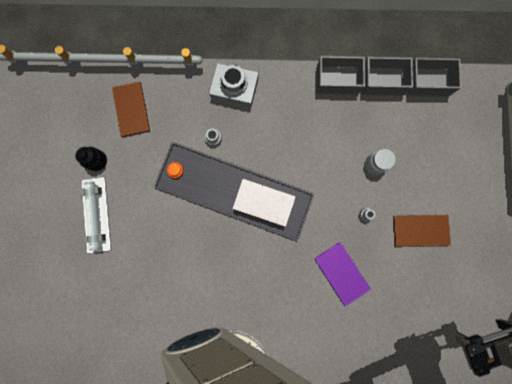

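View pics/side0.png

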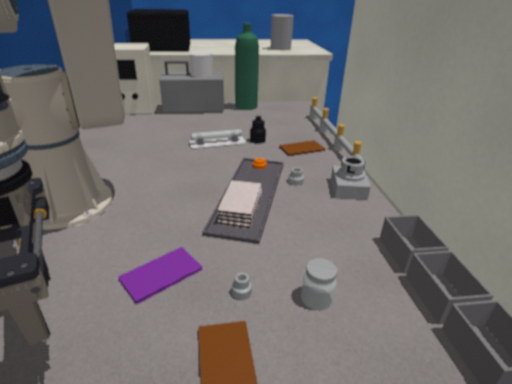

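```bash
cat > h.py <<'E'
import numpy as np,cv2
def ray(f,uv,z):
    uv=np.atleast_2d(np.array(uv,float)); K,R,t=f['mtx'],f['R'],f['t']
    d=(np.linalg.inv(K)@np.c_[uv,np.ones(len(uv))].T).T@R; c=-R.T@t
    return c+d*((z-c[2])/d[:,2])[:,None]
def proj(f,X):
    p=(f['R']@np.atleast_2d(X).T).T+f['t'];q=(f['mtx']@p.T).T;return q[:,:2]/q[:,2:]
def crop(f,c,w,h,k,name,pts=None):
    im=f['color'][c[1]:c[1]+h,c[0]:c[0]+w]; cv2.imwrite(name,cv2.resize(im,None,fx=k,fy=k,interpolation=cv2.INTER_CUBIC))
E
python3 - <<'E'
import pickle,cv2,numpy as np
from h import *
F=pickle.load(open('f0.pkl','rb'));f=F['top']
c=f['color'].astype(int);hsv=cv2.cvtColor(f['color'],cv2.COLOR_BGR2HSV)
m=((c.min(2)>165)).astype(np.uint8)
m[:140]=0;m[250:]=0;m[:,:200]=0;m[:,330:]=0
n,l,s,ce=cv2.connectedComponentsWithStats(m);i=1+np.argmax(s[1:,4]);print(s[i],ce[i])
cn=max(cv2.findContours((l==i).astype(np.uint8),0,1)[0],key=cv2.contourArea)
W=ray(f,cn[:,0],54)[:,:2].astype(np.float32)
rc=cv2.minAreaRect(W);print('pile',rc);print(cv2.boxPoints(rc))
# tray
g=c.sum(2)//3;m2=(g<75).astype(np.uint8);m2[:140]=0;m2[245:]=0;m2[:,:150]=0;m2[:,318:]=0
cn=max(cv2.findContours(cv2.morphologyEx(m2,3,np.ones((5,5))),0,1)[0],key=cv2.contourArea)
W=ray(f,cn[:,0],14)[:,:2].astype(np.float32);print('tray',cv2.minAreaRect(W),cv2.boxPoints(cv2.minAreaRect(W)))
# cap
h=(hsv[...,0]<14)&(hsv[...,1]>200)&(hsv[...,2]>180);h[:150]=0;h[200:]=0;ys,xs=np.nonzero(h);print('cap',xs.mean(),ys.mean(),ray(f,[xs.mean(),ys.mean()],20))
crop(f,(150,135),170,115,4,'pics/ct0.png');crop(F['side'],(200,145),100,100,6,'pics/cs0.png')
E
```

```text
[ 233  179   62   47 1746] [263.83791523 202.05040092]
pile ((498.2823181152344, -88.41919708251953), (159.3773193359375, 90.7131118774414), 72.50405883789062)
[[ 431.0666    -150.7854   ]
 [ 517.5831    -178.05724  ]
 [ 565.49805    -26.052994 ]
 [ 478.9815       1.2188416]]
tray ((440.2646789550781, -74.35330200195312), (188.68524169921875, 27.29381561279297), 71.33012390136719) [[ 397.1354   -159.36292 ]
 [ 422.993    -168.10007 ]
 [ 483.39395    10.656311]
 [ 457.53635    19.393463]]
cap 174.5 169.43396226415095 [[591.43563659 180.55950067  20.        ]]
```

View pics/ct0.png

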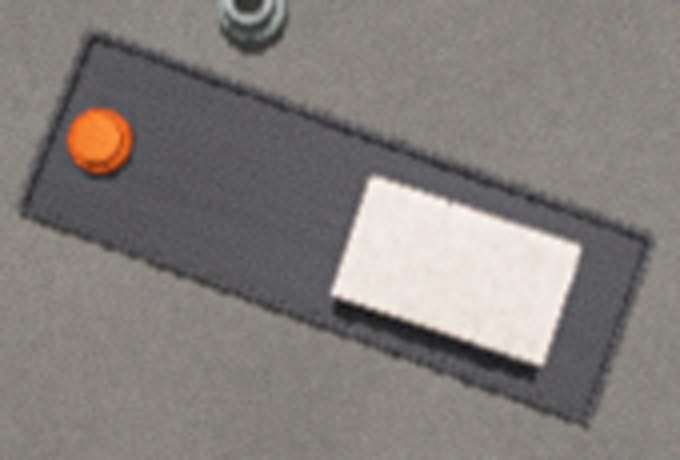

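View pics/cs0.png

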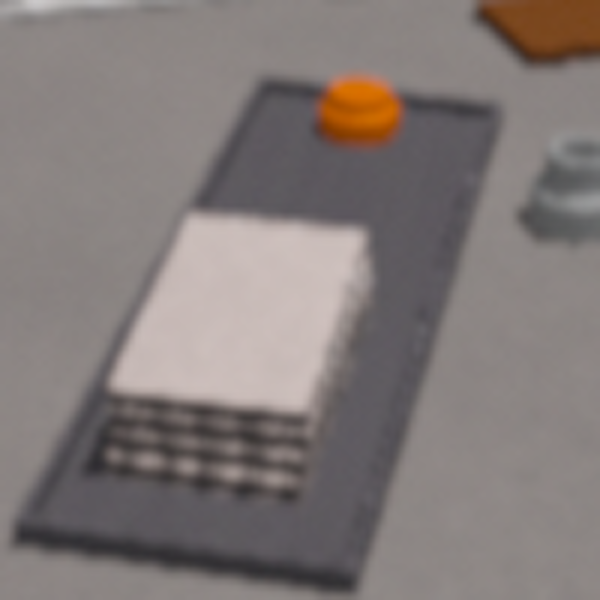

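```bash
python3 - <<'E'
import pickle
from h import *
from cell import r
from scipy.spatial.transform import Rotation as Ro
F=pickle.load(open('f0.pkl','rb'));f=F['top']
t=ray(f,[(173,143.75),(312.75,194.25),(297.75,241.25),(155.75,188.25)],14);print(t.round(1))
d=(t[0]+t[3]-t[1]-t[2]);a=np.arctan2(d[1],d[0]);print('tray',t.mean(0),np.degrees(a))
p=np.array([498.28,-88.42]);u=np.array([np.cos(np.radians(72.5)),np.sin(np.radians(72.5))])
rear=p-80*u;tgt=p-(80+22)*u;print('rear',rear,'target',tgt)
s=r.get_state();M=Ro.from_rotvec(s['tool_rot']).as_matrix();print(M.round(3),'toolx ang',np.degrees(np.arctan2(M[1,0],M[0,0])))
dd=np.r_[tgt,190]-s['tcp_pos'];print('tool delta',M.T@dd)
E
```

```text
[[ 671.2  190.3   14. ]
 [ 527.2 -234.9   14. ]
 [ 387.5 -191.7   14. ]
 [ 533.9  235.5   14. ]]
tray [ 5.29963168e+02 -1.93183713e-01  1.40000000e+01] 71.18519307487793
rear [ 474.22353604 -164.71735606] target [ 467.60800845 -185.69912898]
[[ 0.947  0.322 -0.   ]
 [ 0.322 -0.947  0.001]
 [ 0.    -0.001 -1.   ]] toolx ang 18.779821784325044
tool delta [ 382.91217823 -298.16280834  112.41112799]
```

Request:
jog_arm:
  claw: [0.55, 0.55, 0.55, 0.55, 0.55, 0.55, 0.55, 0.55]
  dp:
    - [45, -35, 0]
    - [45, -35, 0]
    - [45, -35, 0]
    - [45, -35, 0]
    - [45, -35, 0]
    - [45, -35, 0]
    - [45, -35, 0]
    - [45, -35, 0]
  turn: [0, 0, 0, 0, 0, 0, 0, 0]
  force: 20

```text
clock: 1.1
tcp_pos: [456.7, -201.9, 300.4]
tool_rot: [-3.099, -0.501, 0.001]
force: [0.9, -1.2, -0.1]
finger_gap: 41.6
```

Request:
jog_arm:
  claw: [0.55, 0.55, 0.55, 0.55, 0.55, 0.55, 0.55]
  dp:
    - [0, 0, 0]
    - [0, 0, 0]
    - [0, 0, 0]
    - [0, 0, 0]
    - [0, 0, 0]
    - [0, 0, 0]
    - [0, 0, 0]
  turn: [-9, -9, -9, -9, -9, -9, 0]

```text
clock: 1.98
tcp_pos: [457.9, -196.5, 298.5]
tool_rot: [-2.497, -1.896, 0.001]
force: [-0.2, -0.0, 0.8]
finger_gap: 41.3
```

```bash
cat > st.py <<'E'
from h import *
from cell import r
from scipy.spatial.transform import Rotation as Ro
u=np.array([np.cos(np.radians(72.5)),np.sin(np.radians(72.5))]);v=np.array([-u[1],u[0]])
P=np.array([498.28,-88.42])
s=r.get_state();M=Ro.from_rotvec(s['tool_rot']).as_matrix()
d=s['tcp_pos'][:2]-P
print('t',s['clock'],'pos',s['tcp_pos'].round(1),'ang',np.degrees(np.arctan2(M[1,0],M[0,0])).round(2),'along',(d@u).round(2),'side',(d@v).round(2),'tip z',(s['tcp_pos']+88*M[:,2])[2].round(2),'tilt',M[:2,2].round(4),'F',s['force'].round(1),'gap',round(s['finger_gap'],1))
tg=np.r_[P-102*u,200];print('delta tool',(M.T@(tg-s['tcp_pos'])).round(1))
E
python3 st.py
```

```text
t 1.975 pos [ 457.9 -196.5  298.5] ang 74.41 along -115.18 side 5.99 tip z 210.54 tilt [-0.0044  0.0043] F [-0.2 -0.   0.8] gap 41.3
delta tool [12.7  7.  98.5]
```

Request:
jog_arm:
  claw: [0.55, 0.55, 0.55, 0.55, 0.55, 0.55]
  dp:
    - [10, 7, 0]
    - [0, 0, 40]
    - [0, 0, 40]
    - [0, 0, 40]
    - [0, 0, 18]
    - [0, 0, 0]
  turn: [1.9, 0, 0, 0, 0, 0]

```text
clock: 2.72
tcp_pos: [467.5, -188.1, 157.0]
tool_rot: [-2.554, -1.822, 0.0]
force: [-0.2, -0.4, -0.0]
finger_gap: 41.5
```

```bash
python3 st.py; python3 - <<'E'
from h import *
from cell import r
crop(r.grab_frame('side'),(190,120),110,130,5,'pics/cs1.png')
crop(r.grab_frame('top'),(150,135),190,140,4,'pics/ct1.png')
E
```

```text
t 2.725 pos [ 467.5 -188.1  157. ] ang 71.01 along -104.32 side -0.66 tip z 69.02 tilt [-0.0029  0.0037] F [-0.2 -0.4 -0. ] gap 41.5
delta tool [  2.4  -0.9 -43. ]
```

View pics/cs1.png

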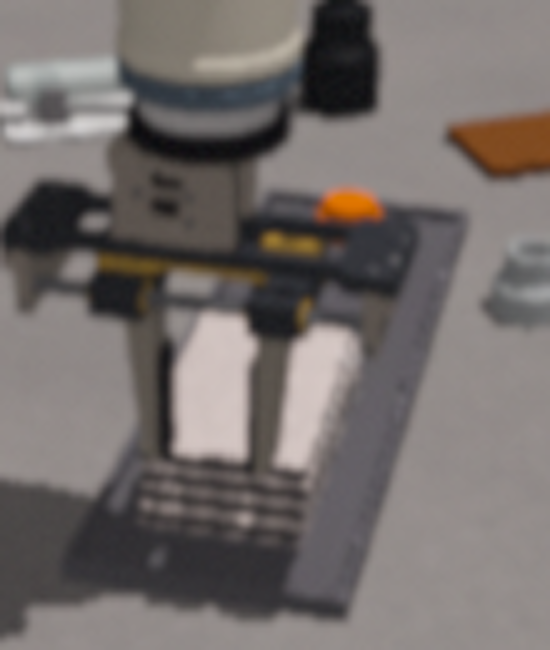

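View pics/ct1.png

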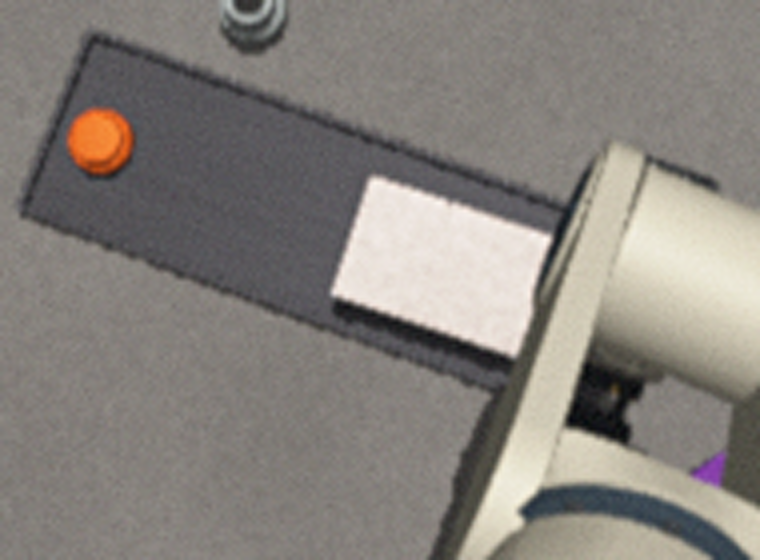

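```bash
cat > pj.py <<'E'
from st import *
f=r.grab_frame('side')
def w(a,b,z): q=P+a*u+b*v; return [q[0],q[1],z]
L=[w(-94,20-.7,69),w(-94,38-.7,69),w(-94,-21.4,69),w(-94,-38.7,69),w(-80,45,54),w(-80,-45,54)]
print(((proj(f,np.array(L))-[190,120])*5).round(0))
E
python3 pj.py
```

```text
t 2.825 pos [ 468.4 -188.5  158.5] ang 71.08 along -104.4 side -1.6 tip z 70.51 tilt [-0.0004  0.0027] F [0.2 0.4 1. ] gap 41.1
delta tool [  2.5  -1.7 -41.5]
[[173. 441.]
 [138. 437.]
 [251. 451.]
 [284. 455.]
 [132. 445.]
 [301. 465.]]
```

Request:
jog_arm:
  claw: [0.55, 0.55, 0.55, 0.55, 0.55]
  dp:
    - [0, 0, 15]
    - [0, 0, 15]
    - [0, 0, 12]
    - [0, 0, 0]
    - [0, 0, 0]
  turn: [-1, 0, 0, 0, 0]

```text
clock: 3.5
tcp_pos: [469.7, -188.9, 115.5]
tool_rot: [2.539, 1.849, 0.005]
force: [0.0, 0.4, 0.4]
finger_gap: 41.5
```

```bash
python3 st.py; python3 - <<'E'
from h import *
from cell import r
for i in range(3):
  f=r.grab_frame('side'); print(r.get_state()['tcp_pos'].round(1))
crop(f,(190,120),110,130,5,'pics/cs2.png')
E
```

```text
t 3.5 pos [ 469.7 -188.9  115.5] ang 72.11 along -104.42 side -2.96 tip z 27.48 tilt [0.0032 0.0012] F [0.  0.4 0.4] gap 41.5
delta tool [  2.6  -2.8 -84.5]
[ 469.7 -188.9  115.5]
[ 469.8 -188.9  115.7]
[ 469.8 -189.   115.9]
```

View pics/cs2.png

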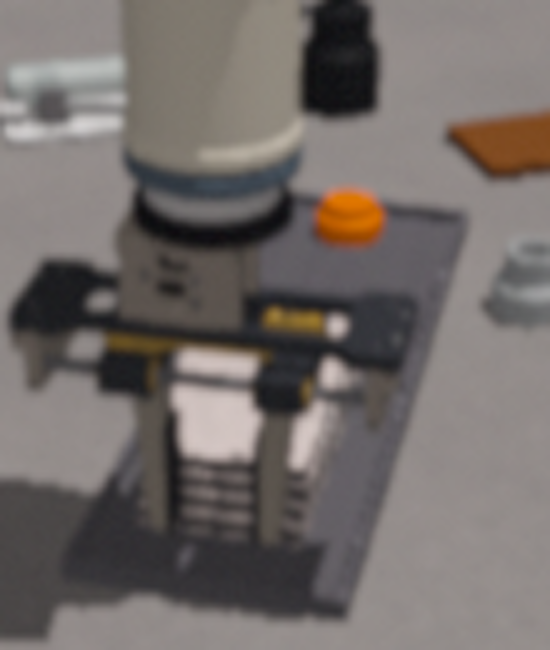

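Request:
jog_arm:
  claw: [0.55, 0.55, 0.55, 0.55, 0.55, 0.55]
  dp:
    - [0, 0, 4]
    - [0, 0, 0]
    - [4, 0, 0]
    - [4, 0, 0]
    - [4, 0, 0]
    - [0, 0, 0]
  turn: [0, 0, 0, 0, 0, 0]

```text
clock: 4.4
tcp_pos: [474.2, -176.7, 112.3]
tool_rot: [2.538, 1.848, 0.007]
force: [0.3, 0.7, -0.2]
finger_gap: 41.3
```

```bash
python3 st.py
```

```text
t 4.4 pos [ 474.2 -176.7  112.3] ang 72.12 along -91.45 side -3.61 tip z 24.35 tilt [0.0052 0.0004] F [ 0.3  0.7 -0.2] gap 41.3
delta tool [-10.4  -3.1 -87.7]
```

Request:
jog_arm:
  claw: [0.55, 0.55]
  dp:
    - [3, 0, 0]
    - [0, 0, 0]
  turn: [0, 0]

```text
clock: 4.65
tcp_pos: [475.4, -173.9, 112.4]
tool_rot: [2.537, 1.848, 0.007]
force: [0.2, 0.7, 0.8]
finger_gap: 41.7
```

Request:
jog_arm:
  claw: [0.55, 0.55]
  dp:
    - [3, 0, 0]
    - [0, 0, 0]
  turn: [0, 0]

```text
clock: 4.9
tcp_pos: [476.2, -171.1, 112.4]
tool_rot: [2.537, 1.848, 0.007]
force: [-0.0, -0.4, -0.4]
finger_gap: 41.2
```

```bash
python3 st.py
```

```text
t 4.9 pos [ 476.2 -171.1  112.4] ang 72.13 along -85.45 side -3.83 tip z 24.42 tilt [ 0.0054 -0.0003] F [-0.  -0.4 -0.4] gap 41.2
delta tool [-16.5  -3.3 -87.6]
```

Request:
jog_arm:
  claw: [0.55]
  dp:
    - [3, 0, 0]
  turn: [0]

```text
clock: 5.03
tcp_pos: [477.1, -168.4, 112.4]
tool_rot: [2.537, 1.847, 0.006]
force: [-1.3, -2.8, 0.4]
finger_gap: 41.2
```

Request:
jog_arm:
  claw: [0.55]
  dp:
    - [3, 0, 0]
  turn: [0]

```text
clock: 5.15
tcp_pos: [478.0, -165.5, 112.4]
tool_rot: [2.536, 1.847, 0.006]
force: [-0.2, -3.5, -0.1]
finger_gap: 41.0
```

```bash
python3 st.py;python3 - <<'E'
from h import *
from cell import r
crop(r.grab_frame('side'),(200,170),80,80,7,'pics/cs3.png')
E
```

```text
t 5.15 pos [ 478.  -165.5  112.4] ang 72.14 along -79.6 side -3.83 tip z 24.44 tilt [ 0.0052 -0.0008] F [-0.2 -3.5 -0.1] gap 41.0
delta tool [-22.4  -3.2 -87.6]
```

View pics/cs3.png

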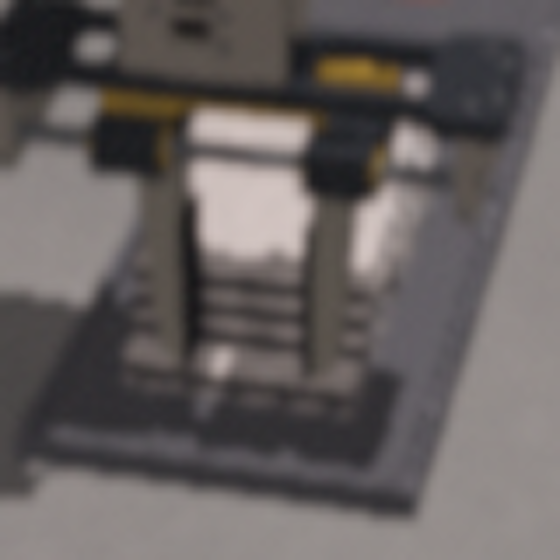

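Request:
jog_arm:
  claw: [0.55, 0.55, 0.55, 0.55, 0.55, 0.55, 0.55]
  dp:
    - [3, 0, 0]
    - [4, 0, 0]
    - [4, 0, 0]
    - [4, 0, 0]
    - [3, 0, 0]
    - [3, 0, 0]
    - [0, 0, 0]
  turn: [0, 0, 0, 0, 0, 0, 0]

```text
clock: 6.08
tcp_pos: [484.9, -143.5, 112.4]
tool_rot: [2.536, 1.848, 0.006]
force: [-1.0, -2.8, 0.4]
finger_gap: 41.3
```

```bash
python3 st.py;python3 - <<'E'
from h import *
from cell import r
import pickle
f=r.grab_frame('side');pickle.dump(f,open('f4.pkl','wb'))
crop(f,(200,170),80,80,7,'pics/cs4.png')
E
```

```text
t 6.075 pos [ 484.9 -143.5  112.4] ang 72.16 along -56.58 side -3.86 tip z 24.42 tilt [ 0.005  -0.0006] F [-1.  -2.8  0.4] gap 41.3
delta tool [-45.4  -3.2 -87.6]
```

View pics/cs4.png

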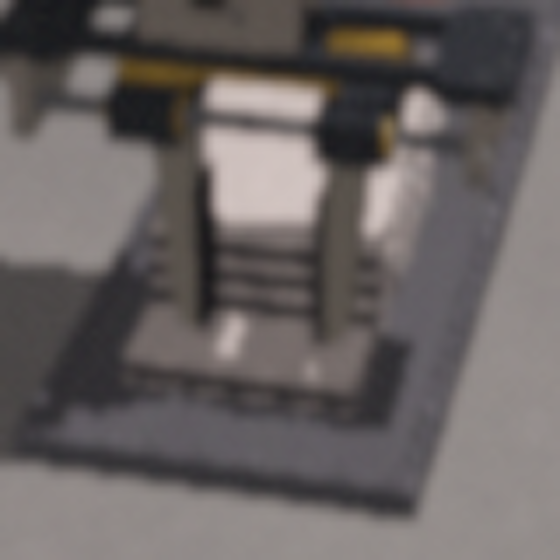

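```bash
python3 - <<'E'
import pickle
from h import *
f=pickle.load(open('f4.pkl','rb'))
crop(f,(215,200),45,35,16,'pics/cs4b.png')
u=np.array([np.cos(np.radians(72.5)),np.sin(np.radians(72.5))]);P=np.array([498.28,-88.42])
for q in[(125,370),(368,393),(262,312),(262,383)]:
  X=ray(f,np.array(q)/7+[200,170],18)[0];d=X[:2]-P;print(q,(d@u).round(1),(d@[-u[1],u[0]]).round(1))
E
```

```text
(125, 370) -90.8 39.3
(368, 393) -86.1 -53.0
(262, 312) -42.4 -2.9
(262, 383) -88.2 -13.0
```

View pics/cs4b.png

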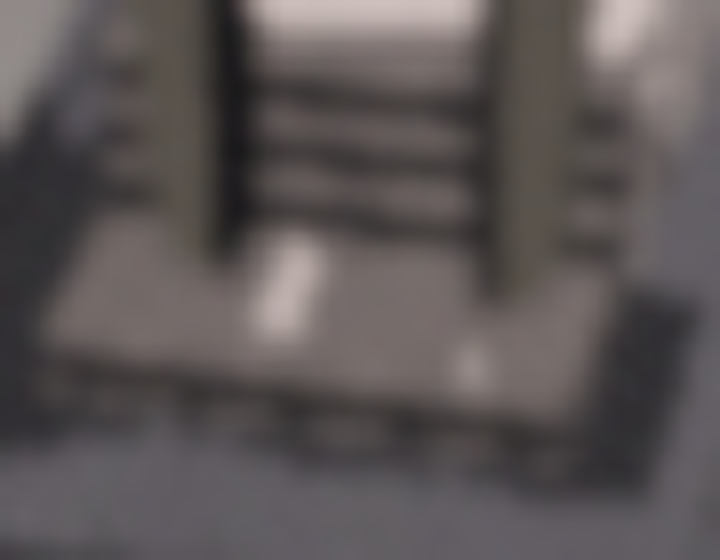

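```bash
cat > dep.py <<'E'
import sys,pickle
from h import *
def prof(f,cols,rows):
    u=np.array([np.cos(np.radians(72.5)),np.sin(np.radians(72.5))]);P=np.array([498.28,-88.42])
    for v in rows:
        o=[]
        for c in cols:
            z=f['depth'][v,c]
            X=f['R'].T@(np.linalg.inv(f['mtx'])@[c,v,1]*z-f['t']);d=X[:2]-P
            o.append('%6.1f %5.1f %5.1f'%(d@u,d@[-u[1],u[0]],X[2]))
        print(v,' | '.join(o))
E
python3 - <<'E'
import pickle
from dep import *
f=pickle.load(open('f4.pkl','rb'))
prof(f,[233,237,241],range(196,232))
E
```

```text
196  -10.3  16.7  55.8 |   -8.5   5.8  56.1 |   -4.4  -4.6  55.0
197  -12.6  16.2  54.0 |  -11.9   5.1  55.0 |  -11.3  -6.1  56.1
198  -19.1  14.7  54.9 |  -16.2   4.1  54.5 |  -14.3  -6.7  54.8
199  -25.8  13.1  55.9 |  -22.7   2.7  55.5 |  -19.2  -7.8  54.7
200  -33.4  11.4  57.6 |  -28.7   1.3  56.1 |  -23.7  -8.7  54.4
201  -34.2  11.2  55.0 |  -32.5   0.5  55.3 |  -29.2  -9.9  54.7
202  -38.8  10.1  54.8 |  -36.5  -0.4  54.7 |  -34.2 -10.9  54.7
203  -42.9   9.2  54.2 |  -40.8  -1.4  54.4 |  -41.0 -12.4  56.0
204  -44.2   8.9  51.9 |  -42.7  -1.8  52.5 |  -41.6 -12.5  53.2
205  -44.7   8.8  49.1 |  -45.0  -2.3  50.8 |  -42.9 -12.8  50.8
206  -44.1   9.0  45.5 |  -45.1  -2.3  47.6 |  -42.8 -12.8  47.6
207  -45.1   8.8  42.8 |  -45.4  -2.4  44.6 |  -43.8 -13.0  45.1
208  -46.7   8.4  40.7 |  -43.1  -1.9  39.9 |  -42.7 -12.8  41.1
209  -45.7   8.7  36.8 |  -46.6  -2.6  38.9 |  -42.0 -12.7  37.4
210  -43.9   9.1  32.3 |  -44.5  -2.2  34.3 |  -42.0 -12.7  34.2
211  -45.3   8.8  30.0 |  -44.5  -2.2  31.1 |  -44.2 -13.2  32.4
212  -42.8   9.4  24.9 |  -45.4  -2.3  28.4 |  -46.6 -13.7  
[... 539 characters left out ...]
.4  17.3 |  -71.7  -8.2  17.7 |  -71.8 -19.1  19.4
222  -81.7   0.4  20.2 |  -76.9  -9.3  18.2 |  -75.8 -19.9  19.1
223  -81.4   0.5  16.7 |  -81.9 -10.4  18.7 |  -77.6 -20.3  17.2
224  -80.4   0.8  12.7 |  -80.3 -10.1  14.3 |  -82.2 -21.3  17.3
225  -81.1   0.6  10.0 |  -80.4 -10.1  11.1 |  -80.8 -21.0  13.1
226  -81.0   0.7   6.6 |  -81.6 -10.3   8.7 |  -81.7 -21.2  10.4
227  -85.2  -0.3   6.5 |  -82.9 -10.6   6.4 |  -80.5 -21.0   6.3
228  -90.7  -1.6   7.4 |  -87.5 -11.7   6.7 |  -84.0 -21.7   5.7
229  -95.9  -2.8   8.1 |  -92.9 -12.9   7.5 |  -88.7 -22.7   6.0
230  -99.1  -3.5   7.3 |  -96.3 -13.6   6.8 |  -96.9 -24.4   9.0
231 -101.6  -4.1   6.0 | -102.5 -15.0   8.4 | -100.7 -25.2   8.7
```

Request:
jog_arm:
  claw: [0.55, 0.55, 0.55, 0.55]
  dp:
    - [-4, 0, 0]
    - [0, 0, -6]
    - [0, 0, -6]
    - [0, 0, 0]
  turn: [0, 0, 0, 0]

```text
clock: 6.62
tcp_pos: [483.7, -147.4, 125.5]
tool_rot: [2.538, 1.847, 0.007]
force: [-0.0, 0.5, 0.4]
finger_gap: 41.6
```

```bash
python3 st.py; python3 - <<'E'
from dep import *
from cell import r
f=r.grab_frame('side')
prof(f,[234,237,240],range(206,228,2))
E
```

```text
t 6.625 pos [ 483.7 -147.4  125.5] ang 72.1 along -60.59 side -3.87 tip z 37.46 tilt [0.0055 0.0004] F [-0.   0.5  0.4] gap 41.6
delta tool [-41.3  -3.2 -74.6]
206  -44.5   6.1  46.1 |  -45.2  -2.3  47.7 |  -42.3  -9.9  46.9
208  -41.8   6.8  37.8 |  -46.0  -2.5  41.8 |  -43.7 -10.3  41.4
210  -44.4   6.2  33.0 |  -45.8  -2.4  35.1 |  -45.8 -10.7  36.4
212  -47.0   5.6  28.3 |  -45.3  -2.3  28.3 |  -44.8 -10.5  29.1
214  -47.8   5.5  22.3 |  -42.8  -1.7  20.0 |  -44.8 -10.5  22.6
216  -52.2   4.5  18.8 |  -52.3  -3.8  20.1 |  -48.5 -11.3  18.6
218  -60.0   2.7  17.8 |  -59.7  -5.5  18.8 |  -58.6 -13.5  19.3
220  -70.9   0.2  19.2 |  -70.7  -7.9  20.2 |  -65.9 -15.1  17.9
222  -80.0  -1.9  19.3 |  -77.5  -9.4  18.7 |  -76.9 -17.4  19.5
224  -81.0  -2.1  13.5 |  -81.9 -10.4  15.5 |  -80.6 -18.2  15.7
226  -80.3  -1.9   6.5 |  -79.1  -9.8   6.8 |  -80.1 -18.1   8.8
```

Request:
jog_arm:
  claw: [0.55, 0.55, 0.55, 0.55, 0.55, 0.55, 0.55, 0.55]
  dp:
    - [4, 0, 1]
    - [4, 0, 0]
    - [4, 0, 0]
    - [4, 0, 0]
    - [4, 0, 0]
    - [4, 0, 0]
    - [4, 0, 0]
    - [2, 0, 0]
  turn: [0, 0, 0, 0, 0, 0, 0, 0]

```text
clock: 7.68
tcp_pos: [493.3, -117.3, 124.2]
tool_rot: [2.536, 1.848, 0.005]
force: [-1.4, -3.9, 2.0]
finger_gap: 41.4
```

```bash
python3 st.py; python3 - <<'E'
from dep import *
from cell import r
f=r.grab_frame('side')
crop(f,(200,170),80,80,7,'pics/cs5.png')
prof(f,[236,239,242],range(194,228,1))
E
```

```text
t 7.675 pos [ 493.3 -117.3  124.2] ang 72.15 along -29.04 side -3.91 tip z 36.16 tilt [ 0.0047 -0.0007] F [-1.4 -3.9  2. ] gap 41.4
delta tool [-72.9  -3.1 -75.9]
194    1.5  10.9  56.0 |    5.2   3.1  54.8 |    8.2  -4.8  54.1
195   -1.4  10.2  54.6 |   -1.6   1.6  55.8 |    1.3  -6.3  55.1
196   -5.6   9.3  54.0 |   -6.8   0.5  55.8 |   -3.5  -7.3  54.8
197  -12.1   7.8  54.8 |  -10.0  -0.2  54.6 |   -9.9  -8.6  55.6
198  -17.0   6.7  54.7 |  -15.8  -1.4  55.0 |  -17.6 -10.2  57.3
199  -16.3   6.9  51.0 |  -18.8  -2.1  53.7 |  -16.2  -9.9  53.1
200  -16.7   6.8  47.9 |  -17.7  -1.9  49.8 |  -17.8 -10.3  50.9
201  -15.2   7.2  43.7 |  -16.4  -1.6  45.6 |  -17.1 -10.2  47.2
202  -18.7   6.4  42.7 |  -16.5  -1.6  42.5 |  -17.2 -10.2  44.0
203  -16.4   6.9  37.9 |  -16.3  -1.6  39.1 |  -17.1 -10.2  40.7
204  -16.7   6.9  34.9 |  -19.6  -2.3  37.9 |  -17.2 -10.2  37.5
205  -21.1   5.9  34.4 |  -15.9  -1.5  32.2 |  -17.3 -10.3  34.3
206  -19.4   6.3  30.0 |  -15.5  -1.4  28.6 |  -16.7 -10.2  30.6
207  -26.6   4.7  31.5 |  -21.4  -2.7  29.2 |  -22.7 -11.4  31.3
208  -29.4   4.0  30.2 |  -
[... 573 characters left out ...]
.1  19.5 |  -52.9  -9.5  18.1 |  -51.2 -17.5  18.0
218  -59.5  -2.7  18.3 |  -59.0 -10.9  19.1 |  -56.3 -18.5  18.4
219  -64.9  -3.9  18.9 |  -62.4 -11.6  18.3 |  -62.6 -19.8  19.6
220  -67.0  -4.4  17.1 |  -68.9 -13.0  19.7 |  -64.4 -20.2  17.7
221  -73.0  -5.7  18.2 |  -72.8 -13.8  19.4 |  -70.1 -21.4  18.6
222  -77.3  -6.7  18.2 |  -76.6 -14.7  18.9 |  -73.7 -22.2  17.9
223  -83.1  -8.0  19.2 |  -82.6 -16.0  20.0 |  -76.8 -22.8  17.0
224  -80.8  -7.5  14.2 |  -81.2 -15.7  15.8 |  -80.6 -23.6  16.6
225  -78.7  -7.0   9.4 |  -83.1 -16.1  13.9 |  -79.5 -23.4  12.4
226  -82.9  -7.9   9.2 |  -80.9 -15.6   9.0 |  -79.6 -23.5   9.3
227  -84.3  -8.2   7.1 |  -83.1 -16.1   7.4 |  -80.8 -23.7   6.9
```

View pics/cs5.png

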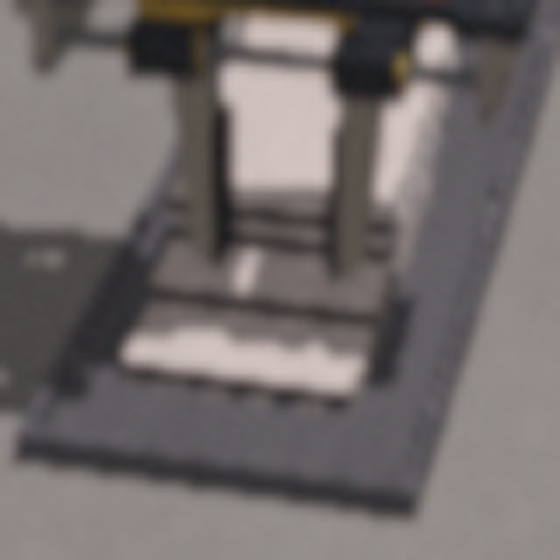

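Request:
jog_arm:
  claw: [0.55, 0.55, 0.55, 0.55]
  dp:
    - [-4, 0, 0]
    - [0, 0, -6]
    - [0, 0, -6]
    - [0, 0, 0]
  turn: [0, 0, 0, 0]

```text
clock: 8.22
tcp_pos: [492.0, -120.7, 136.9]
tool_rot: [2.538, 1.847, 0.007]
force: [0.7, 0.8, 0.2]
finger_gap: 41.5
```

```bash
python3 st.py
```

```text
t 8.225 pos [ 492.  -120.7  136.9] ang 72.1 along -32.69 side -3.76 tip z 48.94 tilt [0.0049 0.0005] F [0.7 0.8 0.2] gap 41.5
delta tool [-69.2  -3.  -63.2]
```

Request:
jog_arm:
  claw: [0.55, 0.55, 0.55, 0.55, 0.55, 0.55, 0.55, 0.55]
  dp:
    - [4, 0, 1]
    - [4, 0, 0]
    - [4, 0, 0]
    - [4, 0, 0]
    - [4, 0, 0]
    - [4, 0, 0]
    - [4, 0, 0]
    - [4, 0, 0]
  turn: [0, 0, 0, 0, 0, 0, 0, 0]

```text
clock: 9.22
tcp_pos: [502.5, -88.6, 136.0]
tool_rot: [2.537, 1.847, 0.006]
force: [-0.8, -2.1, 2.1]
finger_gap: 41.3
```

```bash
python3 st.py; python3 - <<'E'
from dep import *
from cell import r
f=r.grab_frame('side')
crop(f,(200,150),90,90,6,'pics/cs6.png')
prof(f,[239,242],range(188,228,1))
E
```

```text
t 9.225 pos [502.5 -88.6 136. ] ang 72.12 along 1.08 side -4.07 tip z 48.01 tilt [ 0.0049 -0.0003] F [-0.8 -2.1  2.1] gap 41.3
delta tool [-103.    -3.1  -64.1]
188   35.4   9.7  56.3 |   37.2   1.3  56.3
189   30.9   8.7  55.6 |   34.3   0.6  54.7
190   25.6   7.5  55.5 |   26.7  -0.9  55.9
191   19.4   6.2  56.0 |   20.4  -2.3  56.5
192   15.2   5.3  55.3 |   15.5  -3.3  56.2
193   10.7   4.3  54.7 |   12.5  -3.9  54.7
194   12.7   4.7  50.2 |   12.2  -4.0  51.6
195   14.3   5.1  45.9 |   14.5  -3.6  46.9
196   12.0   4.6  44.0 |   13.8  -3.7  44.0
197    6.9   3.5  43.9 |   11.4  -4.2  42.2
198    3.0   2.6  43.1 |    6.3  -5.3  42.1
199   -0.9   1.8  42.2 |   -1.1  -6.8  43.5
200   -4.8   0.9  41.4 |   -4.5  -7.6  42.4
201  -12.3  -0.7  43.0 |  -10.0  -8.7  42.7
202  -14.0  -1.1  40.8 |  -14.0  -9.5  41.9
203  -17.1  -1.7  39.6 |  -17.8 -10.3  41.2
204  -15.7  -1.4  35.4 |  -16.7 -10.2  37.2
205  -20.1  -2.4  34.9 |  -16.8 -10.2  33.9
206  -22.0  -2.8  33.0 |  -19.0 -10.7  32.1
207  -21.8  -2.8  29.5 |  -22.1 -11.3  30.9
208  -29.0  -4.3  31.1 |  -27.2 -12.4  31.0
209  -32.8  -5.2  30.4 |  -32.2 -13.4  31.1
210  -37.2  -6.1  30.1 |  -35.5 -14.1  30.1
211  -45.6  -7.9  32.6 |  -39.8 -15.0  29.8
212  -44.5  -7.7  28.6 |  -44.7 -16.0  29.9
213  -45.9  -8.0  26.2 |  -42.7 -15.6  25.2
214  -45.5  -7.9  22.7 |  -42.8 -15.7  22.0
215  -43.7  -7.5  18.1 |  -46.1 -16.4  21.0
216  -47.0  -8.3  17.2 |  -46.6 -16.5  18.0
217  -53.5  -9.6  18.4 |  -50.0 -17.2  17.2
218  -58.8 -10.8  19.0 |  -58.1 -18.9  19.7
219  -63.7 -11.9  19.2 | -820.4 -175.1 566.7
220  -69.2 -13.1  19.9 |  -64.7 -20.3  17.9
221  -72.5 -13.8  19.1 |  -69.4 -21.3  18.1
222  -76.6 -14.7  18.9 |  -72.9 -22.0  17.4
223  -81.4 -15.7  19.2 |  -78.2 -23.1  18.0
224  -80.5 -15.5  15.2 |  -79.7 -23.4  15.9
225  -79.9 -15.4  11.5 |  -78.7 -23.3  11.9
226  -82.0 -15.9   9.8 |  -82.2 -24.0  11.3
227  -82.5 -16.0   7.0 |  -83.9 -24.4   9.2
```

View pics/cs6.png

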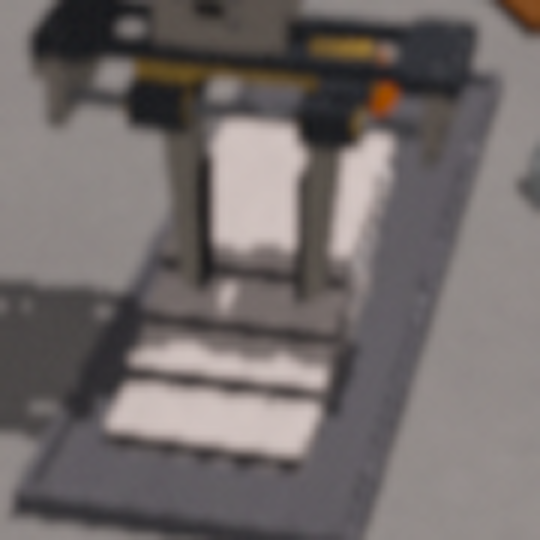

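Request:
jog_arm:
  claw: [0.55, 0.55, 0.55, 0.55, 0.55, 0.55, 0.55, 0.55]
  dp:
    - [-6, 0, 0]
    - [0, 0, -25]
    - [0, 0, -45]
    - [0, 0, -50]
    - [-50, 0, -30]
    - [-50, 0, 0]
    - [-50, 0, 0]
    - [-50, 0, 0]
  turn: [0, 0, 0, 0, 0, 0, 0, 0]

```text
clock: 10.28
tcp_pos: [437.1, -288.2, 290.3]
tool_rot: [2.533, 1.854, 0.009]
force: [0.6, -0.9, 0.1]
finger_gap: 41.3
```

Request:
jog_arm:
  claw: [0.55, 0.55, 0.55, 0.55]
  dp:
    - [-50, 0, 0]
    - [-50, 0, 0]
    - [-40, 0, 0]
    - [0, 0, 0]
  turn: [0, 0, 0, 0]

```text
clock: 10.78
tcp_pos: [390.3, -429.2, 289.4]
tool_rot: [2.537, 1.848, 0.01]
force: [0.8, -0.0, -0.7]
finger_gap: 41.8
```

```bash
python3 st.py; python3 - <<'E'
from h import *
from cell import r
import pickle
f={n:r.grab_frame(n) for n in('top','side')};pickle.dump(f,open('f7.pkl','wb'))
crop(f['side'],(190,120),110,120,5,'pics/cs7.png');crop(f['top'],(140,125),190,140,4,'pics/ct7.png')
F0=pickle.load(open('f0.pkl','rb'))
def cap(f):
    h=cv2.cvtColor(f['color'],cv2.COLOR_BGR2HSV);m=(h[...,0]<14)&(h[...,1]>200)&(h[...,2]>180);m[:150]=0;m[200:]=0;ys,xs=np.nonzero(m);return xs.mean(),ys.mean()
print(cap(F0['top']),cap(f['top']))
u=np.array([np.cos(np.radians(72.5)),np.sin(np.radians(72.5))]);v=np.array([-u[1],u[0]]);P=np.array([498.28,-88.42])
# per-plate strip points from side depth
g=f['side'];vv,cc=np.mgrid[170:232,205:285];z=g['depth'][vv,cc]
X=(np.linalg.inv(g['mtx'])@np.stack([cc.ravel(),vv.ravel(),np.ones(cc.size)])*z.ravel()-g['t'][:,None]).T@g['R']
col=g['color'][vv,cc].reshape(-1,3).min(1)
a=(X[:,:2]-P)@u;b=(X[:,:2]-P)@v;h=X[:,2]-.7
for k,(lo,hi) in enumerate([(-78,-50),(-42,-21),(-13,9),(18,168)]):
    m=(a>lo)&(a<hi)&(abs(h-(18+12*k))<4)&(col>120)
    A=np.c_[a[m],b[m],np.ones(m.sum())];q=np.linalg.lstsq(A,h[m],rcond=None)[0]
    print(k+1,m.sum(),'z',h[m].mean().round(1),'slope',q[:2].round(3),'side pct',np.percentile(b[m],[1,50,99]).round(1))
for k,c in enumerate([-81,-45,-17,13]):
    m=(abs(h-(12+12*k))<3.5)&(abs(a-c)<8)&(abs(b+4)<35);q=np.polyfit(b[m],a[m],1);print('rear',k+1,m.sum(),np.median(a[m]).round(1),'fit at 0',q[1].round(1),'yaw',q[0].round(3))
E
```

```text
t 10.775 pos [ 390.3 -429.2  289.4] ang 72.13 along -357.46 side 0.48 tip z 201.42 tilt [0.0071 0.0014] F [ 0.8 -0.  -0.7] gap 41.8
delta tool [255.1  -1.7  90.3]
(np.float64(174.5), np.float64(169.43396226415095)) (np.float64(174.54901960784315), np.float64(169.63725490196077))
1 197 z 18.0 slope [ 0.001 -0.   ] side pct [-44.6  -2.5  42.8]
2 138 z 30.2 slope [-0.003 -0.003] side pct [-46.2  -4.1  40.7]
3 132 z 42.0 slope [ 0.001 -0.001] side pct [-48.2  -4.4  40.5]
4 352 z 54.2 slope [0.    0.001] side pct [-47.7 -26.8  39. ]
rear 1 59 -80.6 fit at 0 -80.9 yaw 0.005
rear 2 53 -44.7 fit at 0 -44.8 yaw 0.008
rear 3 56 -17.5 fit at 0 -17.3 yaw 0.008
rear 4 40 13.2 fit at 0 13.2 yaw 0.006
```

View pics/cs7.png

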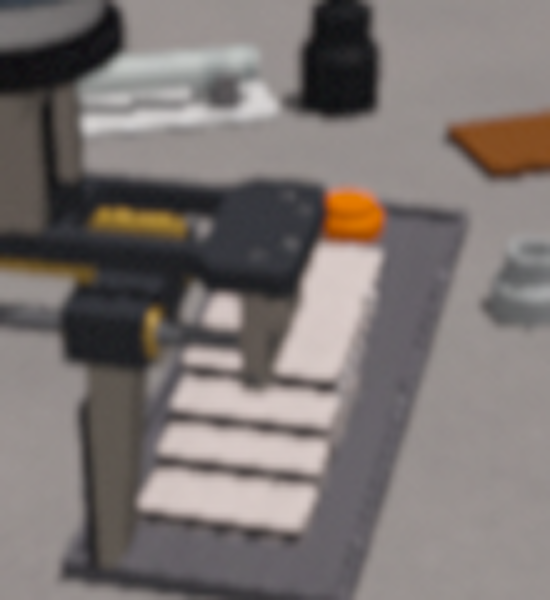

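View pics/ct7.png

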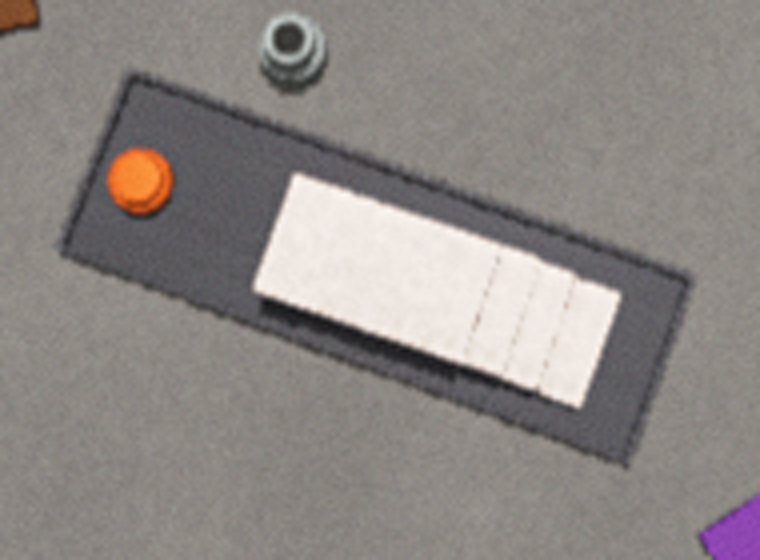

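```bash
python3 -c "
from cell import r
print(r.hand_in())"
```

```text
the job is handed in; nothing more can be done
None
```

I slid the plates into a fan by pushing on their rear ends with the two half-open fingers. Plates 2–4 went first, then 3–4, then 4 alone, raising the fingertips one plate thickness each time. I then backed off, lifted clear and handed the job in with the robot clock at about 10.9 s; no verdict was reported.

These are my last measurements, from the side camera's depth after the arm had moved away:

| Check | Result | Allowed |
|---|---|---|
| Plate 2 ahead of plate 1 | about 36 mm | 20–40 mm |
| Plate 3 ahead of plate 2 | about 27.5 mm | 20–40 mm |
| Plate 4 ahead of plate 3 | about 30.5 mm | 20–40 mm |
| Sideways shift between neighbours | about 2 mm | 15 mm |
| Turn of each plate from the pile's starting direction | under 0.01 rad | see below |
| Tilt of each plate | under 0.005 rad | 0.06 rad |

- **Alignment with the tray:** the pile started about 0.02 rad off the tray's direction, so the plates are well inside the 0.2 rad limit.
- **Plate 1:** its rear edge measured about -81 mm from the pile's starting centre, about 1 mm from its estimated starting edge, against 25 mm allowed.
- **Cap:** it had not moved in the top view. I did not measure the other bystanders; no contact was apparent, and those visible in the last close-ups were standing.

**First offset off target:** the first step came out about 6 mm over the 30 mm target. The fingers touched the pile earlier than the force reading suggested. It is inside the limit, so I left it.

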